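# Refit the cue light's frosted glass with the lifter

## Robot

A 6-joint arm with a two-finger parallel gripper is mounted at the origin on the work surface. World frame = base frame: x ahead of the robot, y to its left, z up, the work surface at z = 0. Lengths are in m, angles in rad, forces in N, time in s.
With the tool pointing down it reaches from about 0.25 to 0.725 m from the base axis. Payload 4 kg.
Tool frame: the origin (TCP) lies midway between the tips of the shut fingers; the grasp point (between the pads) lies 19 mm behind it (bot.grip_depth is the distance from the TCP to the grasp point, in m); z points along the fingers, y is the line along which they close (so a half turn about z gives the same grasp; the last joint's range is limited). The gripper opens to 85 mm and grips with 20 to 120 N. Pads are 22 mm wide; open, the fingers measure 114 mm over their backs; the gripper's body (76 mm by 85 mm) begins 54 mm behind the grasp point. The pads swing forward as they close: fully open they stand 13 mm farther back than shut.
Start: joints at [-1.286, 0.241, 0.005, 1.335, 0, 1.571], TCP at [0.14, -0.48, 0.231] pointing down, gripper open.
Joint ranges: [-2.72, 2.72], [-1.05, 1.87], [-1.09, 1.28], [-1.99, 2.15], [-1.42, 1.44], [-3.14, 3.14]. Speed limits (rad/s): [2.79, 2.79, 3.14, 3.14, 3.14, 3.14].

## Interface

Orientations are given as a unit quaternion [x, y, z, w].
In Python, from workcell import bot gives the robot as it stands.
- The arm moves only by the shell command python3 -m creep 'ROWS'. ROWS is JSON, one flat list of numbers, 5 for each row, row after row: the shift along the world's x, y, z in m, then the turn about the world's z in rad, then the finger opening in m, from 0 to 0.0854. In form: [x, y, z, twist, claw, x, y, z, twist, claw, ...]. A call has 1 to 10 rows; each row is the pose to reach, as a shift and turn from the pose commanded when the call began; what a row does not reach only later rows make up. A row lasts 1/12 s, in which the tool goes at most 41.7 mm and 7.16 degrees, less where a joint would pass 70% of its speed; a pose out of reach is approached as far as the arm can. A call with a gripper value outside its range is refused whole. The fingers move at their own pace and stop on an object; the grip force is fixed at half the most. Time passes only in rows, so rows that repeat a pose let the fingers close. It gives the time, the measured TCP pose, the force, the opening and the grip force at its end, in the units of the state.
- bot.get_obs(): the state, without advancing time (a new reading comes with each control period).
- bot.camera(name): name is "scene" or "side" or "wrist"; returns a dict with "pixels" (480x640x3 uint8, red, green, blue), "camera_matrix" (3x3 intrinsics, pixels), "extrinsics" (4x4, takes a point from world to camera coordinates); the wrist camera has in their place "T_tool_cam" (4x4, takes a point from camera to tool coordinates, whose origin is the TCP and whose axes are the flange's). Camera axes: x right, y down, z forward; pixel columns grow to the right and rows downward; lengths in m; the calibration is good to about 2 mm. A picture is of the moment at which its call begins: read the wrist's pose just before it. There is no depth.
- bot.job_done(): hands the job in; it is judged then, once.
Trained networks look in the newest picture that a camera, given by its name, has taken for a name from the list of things; names that differ only in an ending like _2 or _b are one class to them, and where a whole thing is asked for, a point or a joint stands for the part that bears it (a point fixed in the world has none). Each returns a list of dicts, best first, with "score" (0 to 1); they miss things now and then, are a little off and sometimes report something else, mostly with a low value. They report only what shows in the picture. A call takes as long as a camera call. They do not tell look-alikes from the thing itself.
- bot.look_for(camera, thing): "centre" ([column, row] as shares, 0 to 1, of the picture: columns of its width, rows of its height, amid what is visible of it).
- bot.place_of(camera, thing): "centre" ([column, row] as shares, 0 to 1, of the picture: columns of its width, rows of its height: a listed point, or the origin of a listed thing).
The state is a dict: "clock": time; "joint_pos": joint angles; "joint_vel": joint speeds; "tau": joint torques, N m; "eef_pos": TCP position; "tool_rot": TCP orientation; "ft_force": force on the tool from outside, world axes, zero at the start; "ft_torque": the same for the moment, N m; "grip_width": finger opening in m; "grasp_force": force on a finger pad.
Only numpy, scipy, OpenCV 4.12 (cv2) and the standard library are available. Lean on these libraries where they do the work, as an engineer would, in place of code of your own. Each camera call takes 0.05 s, during which the arm holds its last target. There are 200 camera calls.

## Task

Slide the wooden-handled steel lifter under the clean frosted glass plate on its drying rack, lift the glass and carry it slowly and level to the open black cue light, and set it down flat in the recess on top, without dropping it or touching it with the gripper. Then draw the lifter out and lay it flat on the counter, standing on its blade and foot and clear of the cue light. Leave everything else on the counter where it is.

Things in the scene. Friction and masses are not known exactly. Their poses are not given: they have to be found in the camera images.
- lifter: Flat lifter (offset spatula), 198 mm long. Origin: underside near the middle of the steel blade; +x from handle to blade tip, z up; z = 0 standing on the counter on blade and rear foot. Blade: x -52 to +48 mm, 64 wide (y), 3 thick. Riser: 34 wide plate, x -58 to -52, z 0 to 50. Foot: 44 wide plate, x -148 to -140, z 0 to 42. About 0.26 kg.
- lifter_grip (a point): Grip point on the lifter's handle, at (-95, 0, 54) mm in the lifter's frame. The handle is a dark wood bar along x, from x -150 to -54 mm, 24 mm wide, z 40 to 68; grip it across its width.
- glass: Frosted white glass plate lying flat, 100 mm along its x, 120 mm along its y, 5 mm thick, about 0.16 kg. Origin: centre of its underside.
- rack: Low fixed drying rack. Origin at counter level, under the middle of the glass within about 4 mm; open front to its -x. Two rails along x, 12 mm high, x -50 to +62, |y| 48 to 58 mm, carry the glass over a 96 mm wide, 12 mm high gap above bare counter. An 18 mm high bar closes the back at x +62 to +72.
- cue_light: Fixed open black cue light housing, 132 (x) by 152 mm (y). Origin: centre of its underside. Two ledges along x, tops at z 45 mm, |y| 42 to 68, carry the glass. Between them an 84 mm wide channel, open above and at the front (-x), closed at x +58; two low lamps on its floor reach z 18 mm.
- cue_light_seat (a point): Centre of the cue light's recess, at ledge height (z 45 mm): where the middle of the glass's underside goes. A rim 8 mm higher frames a recess of 116 (x) by 136 mm (y), so the glass has 8 mm play each way; the rim is missing only across the channel's front. The glass's x lies along the housing's x.
- globe: Bystander: frosted white glass lamp globe on a short neck, 120 mm across, 131 mm tall. Origin: centre of its underside.
- stopwatch: Bystander: steel stopwatch lying face up, 58 mm across, 13 mm thick, crown along its +x. Origin: centre of its underside.
- doorstop: Bystander: yellow rubber doorstop wedge, 120 x 42 mm, rising along its +x to 32 mm. Origin: centre of its underside.
- mug: Bystander: white mug, 80 mm across, 95 mm tall, handle at its +y. Origin: centre of its underside.
- bottle: Bystander: grey drinking bottle standing, 64 mm across, 170 mm tall. Origin: centre of its underside.
- torch: Bystander: black torch lying down, 135 mm long along its x, 36 mm across. Origin: centre of its underside.
Things that resemble listed ones, but are neither listed nor needed, are in the scene too. Leave any pink or yellow look-alike of the lifter alone.

How it is judged:
On the way, in this order (a step that is already met when the one before it is completed fails the run):
1. the glass is off its rack, borne level on the lifter, at least 40 mm above the counter (height (world z) of glass above 0.04 m and contact force between lifter and glass above 0.5 N and contact force between glass and rack below 0.05 N and angle between glass's own z axis and vertical below 0.25 rad), for 0.2 s.
2. the glass lies flat and still on the ledges in the cue light's recess, off the lifter (z of glass in the frame of cue_light between 0.042 and 0.048 m and horizontal distance between glass and cue_light below 0.016 m and angle between glass's own z axis and vertical below 0.05 rad and contact force between lifter and glass below 0.05 N and linear speed of glass below 0.02 m/s), for 0.2 s.
At the end, for the whole second after the job is handed in: The glass lies flat (0.05 rad) and still in the recess: underside within 3 mm of the ledge height (45 mm), centre within 16 mm of the housing's, off the lifter. The lifter lies still on the counter on blade and foot (origin under 6 mm up, tilt under 0.06 rad), off the cue light (all of step 2 and height (world z) of lifter below 0.006 m and angle between lifter's own z axis and vertical below 0.06 rad and contact force between lifter and cue_light below 0.05 N and linear speed of lifter below 0.02 m/s); the robot touches nothing.
It fails at once if the robot touches the glass (contact force between the arm and glass above 0.3 N).
It fails at once if the gripper's fingers touch the glass (contact force between the fingers and glass above 0.3 N).
It fails at once if the glass is tipped by more than 0.35 rad or falls to the counter (angle between glass's own z axis and vertical above 0.35 rad or height (world z) of glass below 0.007 m).
It fails at once if the glass is dropped or swung faster than 0.6 m/s (linear speed of glass above 0.6 m/s).
It fails at once if a bystander (globe, stopwatch, doorstop, mug, bottle, torch) is moved by more than 20 mm (distance of any of globe, stopwatch, doorstop, mug, bottle, torch from where it was at the start of the episode above 0.02 m).
It also fails if it takes over 72 s, if anything falls off the work surface, if the arm or the gripper's body presses on something with over 40 N, if the wrist force passes 120 N, or if a joint passes its speed limit or range.

## Working session

There is one attempt and no reset: what is moved stays moved. The work goes in short steps, Python scripts to look and compute and a shell command to move; the robot and the scene stay as the last step left them, time stands still between calls to the robot, and variables do not carry over. Pictures are saved under pics/ and viewed, at most 10 in all, crops included, and the job is handed in when it is done.

```bash
mkdir -p pics; ls
cat > h.py <<'E'
import numpy as np, cv2
from workcell import bot
def ray(c,px):
    K=np.array(c["camera_matrix"]);E=np.array(c["extrinsics"]);R=E[:3,:3];t=E[:3,3]
    d=R.T@np.linalg.solve(K,[px[0],px[1],1.]);return -R.T@t,d
def at(c,px,z):
    o,d=ray(c,px);return o+d*(z-o[2])/d[2]
def proj(c,P):
    K=np.array(c["camera_matrix"]);E=np.array(c["extrinsics"]);p=K@(E[:3,:3]@np.array(P)+E[:3,3]);return p[:2]/p[2]
E
python3 - <<'E'
from h import *
H={'lifter':0,'lifter_grip':.054,'glass':.012,'rack':0,'cue_light':0,'cue_light_seat':.045,'globe':0,'stopwatch':0,'doorstop':0,'mug':0,'bottle':0,'torch':0}
for n in ("scene","side"):
    c=bot.camera(n);cv2.imwrite(f"pics/{n}0.png",c["pixels"][:,:,::-1])
    print(n,np.round(ray(c,(320,240))[0],3))
    for k,z in H.items():
        for r in bot.place_of(n,k)[:4]:
            px=np.array(r["centre"])*[640,480]; print(k,round(r["score"],2),px.round(),at(c,px,z).round(3)[:2])
E
```

```text
pics
scene [ 1.046 -0.599  0.959]
lifter 0.94 [119. 285.] [ 0.235 -0.375]
lifter 0.83 [303. 160.] [0.252 0.205]
lifter 0.69 [340. 254.] [0.544 0.019]
lifter 0.33 [305. 227.] [0.424 0.027]
lifter_grip 0.92 [306. 226.] [ 0.458 -0.004]
lifter_grip 0.62 [316. 120.] [0.207 0.309]
lifter_grip 0.58 [151. 285.] [ 0.332 -0.342]
lifter_grip 0.23 [385. 154.] [0.44  0.316]
glass 0.81 [425. 217.] [0.628 0.236]
glass 0.74 [450. 167.] [0.572 0.432]
rack 0.88 [420. 221.] [0.62  0.227]
rack 0.53 [305. 339.] [ 0.637 -0.199]
cue_light 0.65 [448. 165.] [0.559 0.447]
cue_light 0.57 [308. 353.] [ 0.662 -0.218]
cue_light_seat 0.79 [306. 339.] [ 0.656 -0.217]
globe 0.68 [415. 333.] [ 0.794 -0.04 ]
stopwatch 0.74 [377. 286.] [0.664 0.002]
doorstop 0.64 [304. 341.] [ 0.637 -0.203]
doorstop 0.6 [149. 377.] [ 0.467 -0.463]
doorstop 0.52 [225. 428.] [ 0.654 -0.431]
mug 0.89 [451. 161.] [0.555 0.466]
torch 0.84 [387. 151.] [0.401 0.385]
torch 0.42 [305. 340.] [ 0.638 -0.202]
side [0.12  0.717 1.052]
lifter 0.7 [301. 253.] [0.536 0.006]
lifter 0.61 [382. 373.] [0.244 0.205]
lifter 0.6 [472. 191.] [ 0.234 -0.374]
lifter 0.43 [334. 130.] [ 0.662 -0.434]
lifter_grip 0.89 [434. 169.] [ 0.339 -0.352]
lifter_grip 0.77 [337. 250.] [ 0.445 -0.003]
lifter_grip 0.76 [383. 407.] [0.21  0.294]
lifter_grip 0.44 [217. 205.] [0.768 0.004]
glass 0.65 [215. 307.] [0.628 0.231]
cue_light 0.76 [300. 175.] [ 0.663 -0.228]
cue_light 0.73 [398. 144.] [ 0.474 -0.46 ]
cue_light_seat 0.86 [299. 164.] [ 0.662 -0.222]
globe 0.56 [218. 206.] [ 0.798 -0.033]
stopwatch 0.7 [258. 233.] [ 0.659 -0.002]
doorstop 0.92 [403. 147.] [ 0.458 -0.455]
mug 0.63 [337. 251.] [ 0.462 -0.038]
mug 0.62 [183. 413.] [0.556 0.456]
mug 0.21 [301. 254.] [0.533 0.008]
bottle 0.6 [333. 132.] [ 0.661 -0.425]
torch 0.75 [270. 418.] [0.4   0.388]
```

View pics/scene0.png

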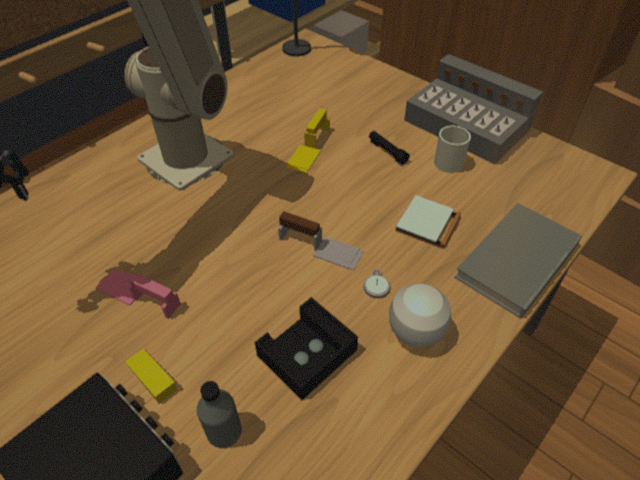

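View pics/side0.png

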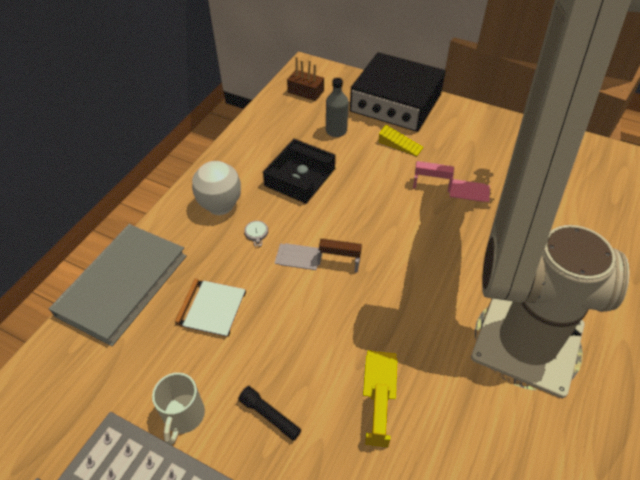

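The steel lifter with the dark wooden handle is at scene (320,237); pink at (137,288) and yellow at (310,143) are the look-alikes. The glass is on its rack at (428,218), the cue light at (306,347). The grey book at (520,258) and the device are not needed. I'll confirm these with rectified, enlarged crops.

```bash
cat >> h.py <<'E'
def rect(c,x0,y0,z,half=.13,n=265):
    # top-down: image right = world -y, image up = world +x
    W=[[x0+half,y0+half],[x0+half,y0-half],[x0-half,y0-half],[x0-half,y0+half]]
    s=np.float32([proj(c,[*w,z]) for w in W]);d=np.float32([[0,0],[n,0],[n,n],[0,n]])
    return cv2.warpPerspective(c["pixels"][:,:,::-1].copy(),cv2.getPerspectiveTransform(s,d),(n,n),flags=cv2.INTER_CUBIC)
def unrect(p,x0,y0,half=.13,n=265): return np.array([x0+half-p[1]/n*2*half,y0+half-p[0]/n*2*half])
E
python3 - <<'E'
from h import *
L=[(.628,.233,.017),(.50,.005,.003),(.662,-.22,.053)]
rows=[]
for n in("scene","side"):
    c=bot.camera(n);np.save(n+".npy",c,allow_pickle=True);rows.append(np.hstack([rect(c,*l) for l in L]))
    im=rect(c,*L[0],n=1040)
    hsv=cv2.cvtColor(im,cv2.COLOR_BGR2HSV);print(hsv[520,520])
    m=((hsv[...,1]<60)&(hsv[...,2]>130)).astype(np.uint8)
    k,lab,st,ce=cv2.connectedComponentsWithStats(m);i=lab[520,520]
    cn,_=cv2.findContours((lab==i).astype(np.uint8),0,1)
    r=cv2.minAreaRect(max(cn,key=cv2.contourArea));print(n,unrect(r[0],.628,.233,n=1040).round(4),np.array(r[1])/4,r[2])
cv2.imwrite("pics/rect.png",np.vstack(rows))
E
```

```text
[ 44  35 173]
scene [0.6298 0.2317] [100.34606171 121.36182404] 77.17362213134766
[ 42  30 215]
side [0.6286 0.2333] [102.8353653  121.58048248] 77.02889251708984
```

View pics/rect.png

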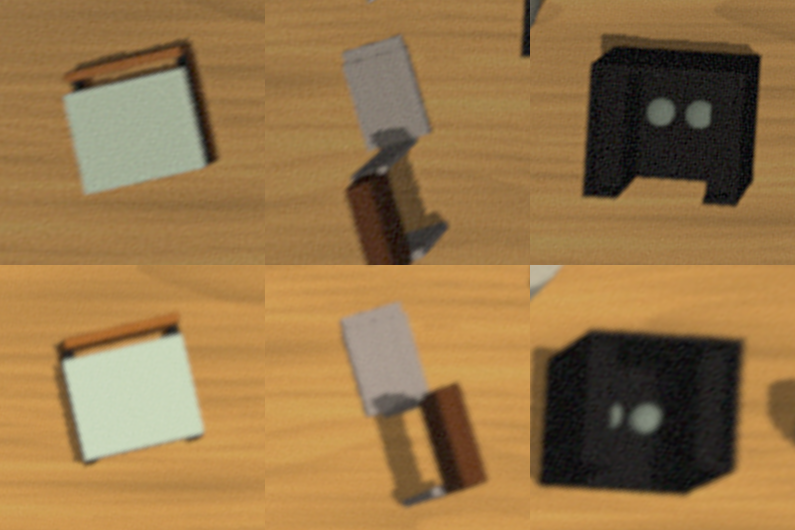

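Row 1 (scene) and row 2 (side): the left tile shows the glass plate with the wooden back bar towards +x, yaw ≈ +13°. The middle tile is the steel blade with the brown handle, yaw ≈ +15.5°, so that is the lifter. The right tile is the black housing with two lamps, open front towards -x, yaw ≈ -3°. Next I refine from the wrist camera.

```bash
python3 - <<'E'
from h import *
from scipy.spatial.transform import Rotation as R
o=bot.get_obs();print(o["clock"],o["eef_pos"],R.from_quat(o["tool_rot"]).as_matrix().round(3),o["grip_width"])
c=bot.camera("wrist");print(np.array(c["T_tool_cam"]).round(3),np.array(c["camera_matrix"]).round())
E
python3 -m creep '[0.04,0.03,0.02,0,0.085, 0.08,0.06,0.04,0,0.085, 0.12,0.08,0.06,0,0.085, 0.16,0.10,0.07,0,0.085, 0.20,0.12,0.08,0,0.085, 0.24,0.14,0.08,0,0.085, 0.27,0.17,0.08,0,0.085, 0.30,0.20,0.08,0,0.085, 0.33,0.23,0.08,0,0.085, 0.36,0.26,0.08,0,0.085]'
```

```text
1.4 [ 0.14048827 -0.47986014  0.23131246] [[ 0.96   0.281  0.   ]
 [ 0.281 -0.96   0.   ]
 [ 0.     0.    -1.   ]] 0.08533615527454715
[[ 0.    -0.959 -0.283  0.072]
 [ 1.    -0.     0.001  0.001]
 [-0.001 -0.283  0.959 -0.141]
 [ 0.     0.     0.     1.   ]] [[427.   0. 318.]
 [  0. 427. 243.]
 [  0.   0.   1.]]
clock: 2.28
eef_pos: [0.4708, -0.2484, 0.3112]
tool_rot: [0.99, 0.142, 0.0, 0.0]
ft_force: [0.1, -1.0, 0.2]
grip_width: 0.0854
grasp_force: 0.0
```

```bash
cat >> h.py <<'E'
from scipy.spatial.transform import Rotation as Rot
from scipy.optimize import minimize
def wrist():
    o=bot.get_obs();c=dict(bot.camera("wrist"));T=np.eye(4);T[:3,:3]=Rot.from_quat(o["tool_rot"]).as_matrix();T[:3,3]=o["eef_pos"]
    c["extrinsics"]=np.linalg.inv(T@np.array(c["T_tool_cam"]));return c
def box(x0,x1,y0,y1,z0,z1): return np.array([[x,y,z] for x in(x0,x1) for y in(y0,y1) for z in(z0,z1)])/1000
CUE=[box(-66,66,42,76,0,53),box(-66,66,-76,-42,0,53),box(58,66,-76,76,0,53),box(-66,66,-76,76,0,4)]
def sil(c,boxes,p,z0=0,S=4):
    m=np.zeros((480*S//2,640*S//2),np.uint8);a=p[2];M=np.array([[np.cos(a),-np.sin(a),0],[np.sin(a),np.cos(a),0],[0,0,1]])
    for b in boxes:
        q=np.float32([proj(c,M@v+[p[0],p[1],z0]) for v in b])*S/2
        cv2.fillConvexPoly(m,cv2.convexHull((q*16).astype(np.int32).reshape(-1,1,2)),1,shift=4)
    return m
def fit(views,boxes,p0,z0=0):
    ms=[cv2.resize(m.astype(np.uint8),None,fx=2,fy=2,interpolation=0) for c,m in views]
    def cost(q):
        p=np.array(p0)+q*[.01,.01,.1];f=0
        for (c,_),m in zip(views,ms):
            s=sil(c,boxes,p,z0);f+=(s!=m).sum()/max(s.sum(),1)
        return f
    r=minimize(cost,[0,0,0],method="Nelder-Mead",options=dict(initial_simplex=[[0,0,0],[1,0,0],[0,1,0],[0,0,1]],xatol=.005,fatol=1e-5,maxiter=150))
    return np.array(p0)+r.x*[.01,.01,.1],r.fun
def comp(c,m,P):
    # component nearest to projected P, holes filled
    m=cv2.morphologyEx(m.astype(np.uint8),cv2.MORPH_CLOSE,np.ones((3,3)))
    k,lab,st,_=cv2.connectedComponentsWithStats(m);u=proj(c,P);ys,xs=np.nonzero(lab)
    i=lab[ys,xs][np.argmin(np.where(st[lab[ys,xs],4]>150,(xs-u[0])**2+(ys-u[1])**2,1e9))]
    out=np.zeros_like(m);cn,_=cv2.findContours((lab==i).astype(np.uint8),0,2);cv2.drawContours(out,cn,-1,1,-1);return out
E
python3 - <<'E'
from h import *
w=wrist();np.save("w1.npy",w,allow_pickle=True)
vs=[]
for n,c in(("scene",np.load("scene.npy",allow_pickle=True).item()),("side",np.load("side.npy",allow_pickle=True).item()),("w",w)):
    m=comp(c,c["pixels"].max(2)<62,[.662,-.27,.05]);vs.append((c,m))
    print(n,m.sum(),fit([(c,m)],CUE,[.662,-.22,-.05]))
p,f=fit(vs,CUE,[.662,-.22,-.05]);print(p,f)
im=w["pixels"][:,:,::-1].copy();s=cv2.resize(sil(w,CUE,p),(640,480),interpolation=0)
cv2.drawContours(im,cv2.findContours(s,0,1)[0],-1,(0,255,0),1);cv2.drawContours(im,cv2.findContours(vs[2][1],0,1)[0],-1,(0,0,255),1)
cv2.imwrite("pics/w1.png",im)
E
```

```text
scene 5450 (array([ 0.66063532, -0.21995596, -0.07612513]), np.float64(0.04502764855613096))
side 2846 (array([ 0.65872246, -0.2203677 , -0.00082563]), np.float64(0.08665594855305467))
w 10672 (array([ 0.6605823 , -0.22072572, -0.06081705]), np.float64(0.022093210772456056))
[ 0.66068433 -0.22056158 -0.05936213] 0.16241016533086045
```

View pics/w1.png

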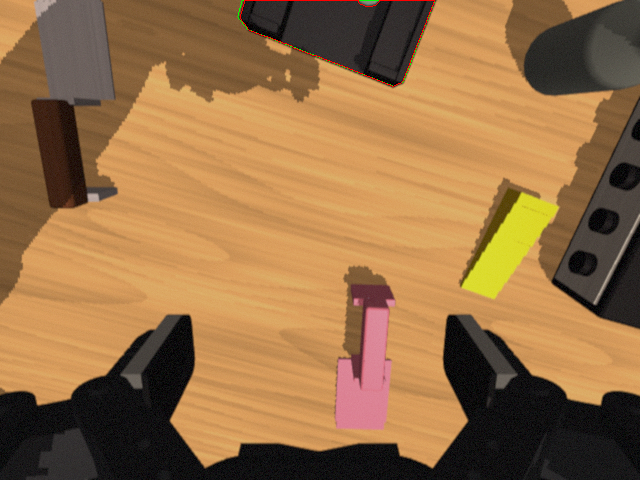

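Wrist picture: the cue light is at the top (240–435, 0–85) and the fitted green outline matches it. The steel lifter is at upper left (35–115, 0–205), pink lifter in the middle, yellow doorstop on the right. Cue pose ≈ (0.6605, -0.2206), yaw -0.060. Moving over the lifter.

```bash
python3 -m creep '[-0.01,0.04,0,0,0.085, -0.02,0.08,0,0,0.085, -0.03,0.12,0,0,0.085, -0.04,0.16,0,0,0.085, -0.045,0.19,-0.02,0,0.085, -0.05,0.22,-0.04,0,0.085, -0.05,0.24,-0.06,0,0.085, -0.05,0.24,-0.06,0,0.085]'
python3 - <<'E'
from h import *
w=wrist();np.save("w2.npy",w,allow_pickle=True)
for k in("lifter","lifter_grip"):
    for r in bot.place_of("wrist",k)[:3]:
        px=np.array(r["centre"])*[640,480];print(k,r["score"],px.round(),at(w,px,.054 if "g" in k else 0))
# blade & handle masks
p=w["pixels"].astype(int);hsv=cv2.cvtColor(w["pixels"],cv2.COLOR_RGB2HSV)
H=[box(-150,-54,-12,12,40,68)];B=[box(-52,48,-32,32,0,3)]
mh=comp(w,(hsv[...,2]<110)&(p[...,0]>p[...,2]*1.8)&(p[...,0]-p[...,1]>15)&(hsv[...,0]<12),[.447,-.006,.06])
mb=comp(w,(hsv[...,1]<50)&(hsv[...,2]>60),[.54,.012,.003])
for m,b in((mh,H),(mb,B)): print(m.sum(),fit([(w,m)],b,[.54,.012,.27]))
im=w["pixels"][:,:,::-1].copy()
for m in(mh,mb): cv2.drawContours(im,cv2.findContours(m,0,1)[0],-1,(0,0,255),1)
for b in(H,B): cv2.drawContours(im,cv2.findContours(cv2.resize(sil(w,b,fit([(w,mh)],H,[.54,.012,.27])[0]),(640,480),interpolation=0),0,1)[0],-1,(0,255,0),1)
cv2.imwrite("pics/w2.png",im)
E
```

```text
clock: 3.0
eef_pos: [0.4164, -0.007, 0.2477]
tool_rot: [0.99, 0.144, -0.003, -0.001]
ft_force: [-0.9, -0.5, -0.6]
grip_width: 0.0852
grasp_force: 0.0
lifter 0.9 [ 65. 300.] [0.24572245 0.20368614 0.        ]
lifter 0.69 [331.  49.] [0.53942276 0.0181233  0.        ]
lifter_grip 0.57 [331. 169.] [ 0.45036731 -0.00824653  0.054     ]
1262 (array([0.53917157, 0.01613008, 0.28312074]), np.float64(0.6952978813303555))
8782 (array([0.53853159, 0.01639329, 0.28051074]), np.float64(0.037406344873687436))
```

View pics/w2.png

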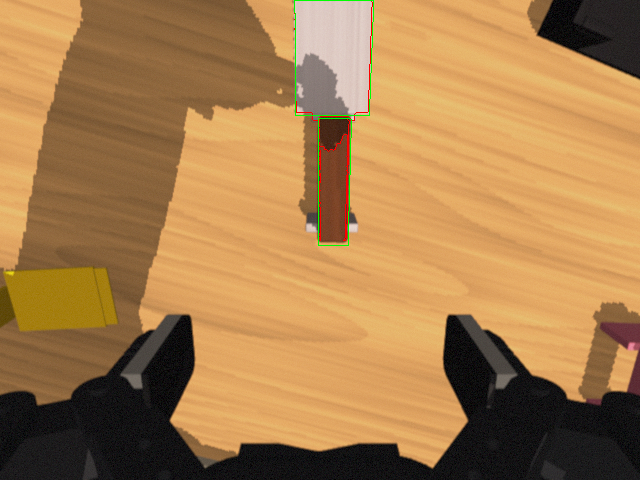

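The blade outline (295–372, 0–115) and handle (318–350, 115–243) match the model: lifter at (0.539, 0.0162), yaw 0.281. The tool is already aligned (yaw 0.285), so I move above the grip point.

```bash
python3 -m creep '[0.02,0,-0.03,0,0.085, 0.038,0,-0.06,0,0.085, 0.038,0,-0.09,0,0.085, 0.038,0,-0.12,0,0.085, 0.038,0,-0.14,0,0.085, 0.038,0,-0.14,0,0.085, 0.038,0,-0.14,0,0.085, 0.038,0,-0.14,0,0.085]'
```

```text
clock: 3.82
eef_pos: [0.4592, -0.0107, 0.1128]
tool_rot: [0.99, 0.141, 0.002, 0.0]
ft_force: [-0.1, 0.9, 0.3]
grip_width: 0.085
grasp_force: 0.0
```

```bash
python3 -m creep '[-0.003,0.003,-0.03,0,0.085, -0.003,0.003,-0.055,0,0.085, -0.003,0.003,-0.070,0,0.085, -0.003,0.003,-0.078,0,0.085, -0.003,0.003,-0.078,0,0.085, -0.003,0.003,-0.078,0,0.085]'
python3 -m creep '[0,0,0,0,0.015, 0,0,0,0,0.015, 0,0,0,0,0.015, 0,0,0,0,0.015, 0,0,0,0,0.015, 0,0,0,0,0.015, 0,0,0,0,0.015, 0,0,0,0,0.015]'
```

```text
clock: 4.32
eef_pos: [0.4558, -0.007, 0.0344]
tool_rot: [0.99, 0.142, 0.001, 0.0]
ft_force: [-0.5, -0.2, 0.1]
grip_width: 0.0849
grasp_force: 0.0
clock: 4.98
eef_pos: [0.4547, -0.0066, 0.0335]
tool_rot: [0.99, 0.142, 0.0, -0.0]
ft_force: [-1.8, 0.6, 4.5]
grip_width: 0.0232
grasp_force: 59.7
```

```bash
python3 -m creep '[0,0,0.01,0,0.015, 0,0,0.03,0,0.015, 0,0,0.05,0,0.015, 0,0.02,0.06,0,0.015, -0.005,0.05,0.06,0,0.015, -0.01,0.08,0.06,-0.02,0.015, -0.015,0.11,0.06,-0.04,0.015, -0.02,0.14,0.06,-0.056,0.015, -0.025,0.17,0.06,-0.056,0.015, -0.028,0.185,0.06,-0.056,0.015]'
python3 -m creep '[0,0.008,0,0,0.015, 0,0.008,0,0,0.015, 0,0.008,0,0,0.015, 0,0.008,0,0,0.015]'
cat >> h.py <<'E'
B=[box(-52,48,-32,32,0,3)];H=[box(-150,-54,-12,12,40,68)];G=[box(-50,50,-60,60,0,5)]
def glassmask(c,P):
    h=cv2.cvtColor(c["pixels"],cv2.COLOR_RGB2HSV);return comp(c,(h[...,1]<75)&(h[...,2]>110)&(h[...,0]>25)&(h[...,0]<95),P)
E
python3 - <<'E'
from h import *
w=wrist();np.save("w3.npy",w,allow_pickle=True);im=w["pixels"][:,:,::-1].copy()
mg=glassmask(w,[.629,.2325,.017]);pg=fit([(w,mg)],G,[.629,.2325,.225],.012);print("glass",mg.sum(),pg)
for n in("scene","side"):
    c=bot.camera(n);np.save(n+"3.npy",c,allow_pickle=True);m=glassmask(c,[.629,.2325,.017]);print(n,m.sum(),fit([(c,m)],G,[.629,.2325,.225],.012))
cv2.drawContours(im,cv2.findContours(mg,0,1)[0],-1,(0,0,255),1)
o=bot.get_obs();print(o["eef_pos"]);a=.225;p=np.r_[o["eef_pos"][:2]+.087*np.array([np.cos(a),np.sin(a)]),a]
for b in(H,B): cv2.drawContours(im,cv2.findContours(cv2.resize(sil(w,b,p,o["eef_pos"][2]-.0335),(640,480),interpolation=0),0,1)[0],-1,(0,255,0),1)
cv2.imwrite("pics/w3.png",im)
E
```

```text
clock: 5.82
eef_pos: [0.4384, 0.1339, 0.0925]
tool_rot: [0.99, 0.139, -0.003, -0.015]
ft_force: [0.7, -0.9, -1.9]
grip_width: 0.0235
grasp_force: 59.6
clock: 6.15
eef_pos: [0.4399, 0.1362, 0.0928]
tool_rot: [0.99, 0.139, -0.003, -0.016]
ft_force: [-0.1, 0.5, -2.2]
grip_width: 0.0231
grasp_force: 59.6Traceback (most recent call last):
  File "<stdin>", line 3, in <module>
  File "h.py", line 46, in glassmask
    h=cv2.cvtColor(c["pixels"],cv2.COLOR_RGB2HSV);return comp(c,(h[...,1]<75)&(h[...,2]>110)&(h[...,0]>25)&(h[...,0]<95),P)
                                                         ~~~~^^^^^^^^^^^^^^^^^^^^^^^^^^^^^^^^^^^^^^^^^^^^^^^^^^^^^^^^^^^^^^
  File "h.py", line 42, in comp
    i=lab[ys,xs][np.argmin(np.where(st[lab[ys,xs],4]>150,(xs-u[0])**2+(ys-u[1])**2,1e9))]
                 ~~~~~~~~~^^^^^^^^^^^^^^^^^^^^^^^^^^^^^^^^^^^^^^^^^^^^^^^^^^^^^^^^^^^^^^
    return _wrapfunc(a, 'argmin', axis=axis, out=out, **kwds)
    return bound(*args, **kwds)
ValueError: attempt to get argmin of an empty sequence
```

Run:
```python
from h import *
o=bot.get_obs();print(o["clock"],np.round(o["joint_pos"],3),np.round(o["joint_vel"],3),o["eef_pos"].round(4) if hasattr(o["eef_pos"],"round") else o["eef_pos"],o["tool_rot"],o["ft_force"])
R=Rot.from_quat(o["tool_rot"]).as_matrix();print(R.round(3))
w=wrist()
im=w["pixels"][:,:,::-1].copy();cv2.imwrite("pics/w3.png",im)
```

```text
6.2 [ 0.279  0.278 -0.332  0.963  0.032  3.141] [ 0.003 -0.003  0.001 -0.001  0.003  0.002] [0.4399 0.1362 0.0929] [ 0.99009277  0.139475   -0.00280632 -0.01597364] [-0.3994112  -0.02439941 -2.2202907 ]
[[ 0.961  0.276 -0.01 ]
 [ 0.276 -0.961  0.031]
 [-0.001 -0.032 -0.999]]
```

View pics/w3.png

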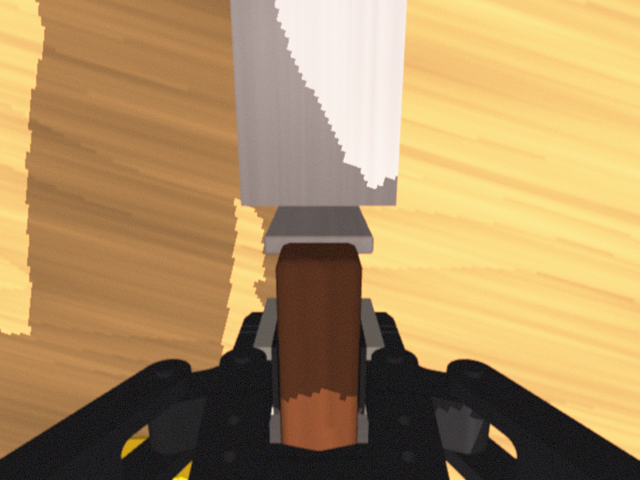

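The wrist picture shows the handle held squarely between the pads, but the last joint is at its stop (3.14). That's the wrong half-turn for the left side. I'll put the lifter back down on clear counter and regrasp with the tool turned by π.

```bash
python3 -m creep '[0,-0.02,0,0,0.015, 0,-0.04,0,0,0.015, 0,-0.06,0,0,0.015, 0,-0.08,0,0,0.015, 0,-0.09,0,0.03,0.015, 0,-0.09,0,0.03,0.015, 0,-0.09,0,0.03,0.015, 0,-0.09,0,0.03,0.015]'
python3 - <<'E'
from h import *
o=bot.get_obs();print(np.round(o["joint_pos"],3));print(Rot.from_quat(o["tool_rot"]).as_matrix().round(4))
E
```

```text
clock: 6.92
eef_pos: [0.4399, 0.0472, 0.0931]
tool_rot: [0.988, 0.155, -0.003, -0.016]
ft_force: [0.8, -0.3, -2.6]
grip_width: 0.0232
grasp_force: 59.7
[ 0.085  0.25  -0.369  0.959  0.032  2.916]
[[ 9.521e-01  3.056e-01 -1.050e-02]
 [ 3.058e-01 -9.516e-01  3.130e-02]
 [-4.000e-04 -3.300e-02 -9.995e-01]]
```

```bash
python3 -m creep '[0,0,-0.02,0,0.015, 0,0,-0.04,0,0.015, 0,0,-0.052,0,0.015, 0,0,-0.058,0,0.015, 0,0,-0.058,0,0.015, 0,0,-0.058,0,0.05, 0,0,-0.058,0,0.085, 0,0,-0.058,0,0.085, 0,0,-0.058,0,0.085, 0,0,-0.058,0,0.085]'
python3 -m creep '[0,0,0.02,0,0.085, 0,0,0.05,0,0.085, 0,0,0.08,0,0.085, 0,0,0.11,0,0.085, 0,0,0.14,0,0.085, 0,0,0.17,0,0.085, 0,0,0.19,0.1,0.085, 0,0,0.20,0.22,0.085, 0,0,0.20,0.34,0.085, 0,0,0.20,0.46,0.085]'
python3 -m creep '[0.04,0,0,0.12,0.085, 0.08,0,0,0.24,0.085, 0.12,0,0,0.36,0.085, 0.16,0,0,0.48,0.085, 0.19,0,0,0.60,0.085, 0.21,0,0,0.72,0.085, 0.21,0,0,0.84,0.085, 0.21,0,0,0.96,0.085, 0.21,0,0,1.08,0.085, 0.21,0,0,1.13,0.085]'
python3 - <<'E'
from h import *
o=bot.get_obs();print(np.round(o["joint_pos"],3));print(Rot.from_quat(o["tool_rot"]).as_matrix().round(4))
E
```

```text
clock: 7.75
eef_pos: [0.4403, 0.0471, 0.0354]
tool_rot: [0.988, 0.155, -0.002, -0.016]
ft_force: [-0.9, 0.3, 0.2]
grip_width: 0.0819
grasp_force: 0.0
clock: 8.58
eef_pos: [0.4406, 0.047, 0.2364]
tool_rot: [0.925, 0.379, -0.005, -0.015]
ft_force: [-0.7, 0.2, -0.9]
grip_width: 0.085
grasp_force: 0.0
clock: 9.42
eef_pos: [0.65, 0.0471, 0.2344]
tool_rot: [0.579, 0.815, -0.014, -0.01]
ft_force: [0.1, -1.4, -0.7]
grip_width: 0.085
grasp_force: 0.0
[ 0.076  0.588  0.536  1.552 -0.009  1.312]
[[-3.292e-01  9.437e-01 -3.160e-02]
 [ 9.443e-01  3.290e-01 -1.140e-02]
 [-4.000e-04 -3.360e-02 -9.994e-01]]
```

```bash
python3 -m creep '[0.02,0.005,0,-0.1,0.085, 0.04,0.01,0,-0.2,0.085, 0.06,0.015,0,-0.24,0.085, 0.075,0.02,0,-0.24,0.085, 0.09,0.02,0,-0.24,0.085, 0.10,0.02,0,-0.24,0.085, 0.10,0.02,0,-0.24,0.085, 0.10,0.02,0,-0.24,0.085]'
cat > s.py <<'E'
from h import *
o=bot.get_obs();print(np.round(o["joint_pos"],3));print(Rot.from_quat(o["tool_rot"]).as_matrix().round(4))
E
python3 s.py
```

```text
clock: 10.08
eef_pos: [0.75, 0.067, 0.2333]
tool_rot: [0.674, 0.738, -0.013, -0.011]
ft_force: [-0.6, -0.0, -0.7]
grip_width: 0.0848
grasp_force: 0.0
[ 8.900e-02  8.990e-01  1.110e+00  1.817e+00 -1.000e-03  1.570e+00]
[[-9.040e-02  9.953e-01 -3.430e-02]
 [ 9.959e-01  9.030e-02 -3.700e-03]
 [-6.000e-04 -3.450e-02 -9.994e-01]]
```

```bash
python3 -m creep '[0.015,0.0015,0,0,0.085, 0.03,0.003,0,0,0.085, 0.045,0.004,0,0,0.085, 0.06,0.005,0,0,0.085, 0.06,0.005,0,0,0.085, 0.06,0.005,0,0,0.085]'
python3 s.py
```

```text
clock: 10.58
eef_pos: [0.7831, 0.0696, 0.224]
tool_rot: [0.674, 0.738, 0.0, 0.001]
ft_force: [0.7, 1.3, -0.5]
grip_width: 0.0851
grasp_force: 0.0
[ 8.900e-02  9.900e-01  1.274e+00  1.854e+00 -1.000e-03  1.569e+00]
[[-9.050e-02  9.959e-01  1.100e-03]
 [ 9.959e-01  9.050e-02 -7.000e-04]
 [-7.000e-04  1.000e-03 -1.000e+00]]
```

Tilt is cancelled (tool vertical to 0.001 rad). Now I turn by ~1.79 to the other half-turn and go back over the lifter.

```bash
python3 -m creep '[-0.04,0,0.01,0.12,0.085, -0.08,0,0.02,0.24,0.085, -0.12,0,0.03,0.36,0.085, -0.16,-0.01,0.03,0.48,0.085, -0.20,-0.01,0.03,0.60,0.085, -0.24,-0.01,0.03,0.72,0.085, -0.27,-0.02,0.03,0.84,0.085, -0.30,-0.02,0.03,0.96,0.085, -0.32,-0.02,0.03,1.08,0.085, -0.34,-0.02,0.03,1.20,0.085]'
python3 -m creep '[0,0,0,0.12,0.085, 0,0,0,0.24,0.085, 0,0,0,0.36,0.085, 0,0,0,0.48,0.085, 0,0,0,0.59,0.085, 0,0,0,0.59,0.085, 0,0,0,0.59,0.085]'
python3 - <<'E'
from h import *
exec(open("s.py").read());print(o["eef_pos"])
w=wrist();np.save("w4.npy",w,allow_pickle=True);hsv=cv2.cvtColor(w["pixels"],cv2.COLOR_RGB2HSV)
B=[box(-52,48,-32,32,0,3)]
mb=comp(w,(hsv[...,1]<50)&(hsv[...,2]>60),[.54,.08,.003])
pf=fit([(w,mb)],B,[.523,.074,.31]);print(mb.sum(),pf)
im=w["pixels"][:,:,::-1].copy()
cv2.drawContours(im,cv2.findContours(mb,0,1)[0],-1,(0,0,255),1)
for b in([box(-150,-54,-12,12,40,68)],B): cv2.drawContours(im,cv2.findContours(cv2.resize(sil(w,b,pf[0]),(640,480),interpolation=0),0,1)[0],-1,(0,255,0),1)
cv2.imwrite("pics/w4.png",im)
E
```

```text
clock: 11.42
eef_pos: [0.4399, 0.0493, 0.2537]
tool_rot: [0.161, 0.987, -0.001, 0.002]
ft_force: [0.5, 0.2, 0.5]
grip_width: 0.0848
grasp_force: 0.0
clock: 12.0
eef_pos: [0.4429, 0.0496, 0.2529]
tool_rot: [-0.128, 0.992, -0.001, 0.002]
ft_force: [0.2, -0.1, -1.0]
grip_width: 0.0851
grasp_force: 0.0
[ 0.114  0.12  -0.087  1.359 -0.003 -0.143]
[[-0.9671 -0.2542  0.0051]
 [-0.2542  0.9671 -0.0023]
 [-0.0043 -0.0036 -1.    ]]
[0.4429022  0.04964284 0.25294789]
5418 (array([0.52409522, 0.07498205, 0.31724591]), np.float64(0.14936269286926324))
```

View pics/w4.png

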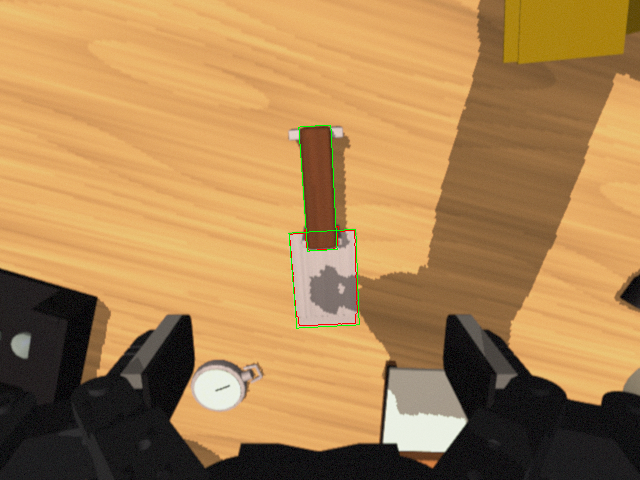

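Wrist view: lifter outline (290–358, 127–327) fits at (0.524, 0.075), yaw 0.317. The glass is at bottom right and the stopwatch at (220,385), clear of the descent.

```bash
python3 -m creep '[0,-0.001,-0.04,0.06,0.085, 0,-0.001,-0.08,0.06,0.085, 0,-0.001,-0.12,0.06,0.085, 0,-0.001,-0.15,0.06,0.085, 0,-0.001,-0.175,0.06,0.085, 0,-0.001,-0.195,0.06,0.085, 0,-0.001,-0.21,0.06,0.085, 0,-0.001,-0.218,0.06,0.085, 0,-0.001,-0.218,0.06,0.085]'
python3 -m creep '[0,0,0,0,0.015, 0,0,0,0,0.015, 0,0,0,0,0.015, 0,0,0,0,0.015, 0,0,0,0,0.015, 0,0,0,0,0.015, 0,0,0,0,0.015, 0,0,0,0,0.015]'
python3 s.py
```

```text
clock: 12.8
eef_pos: [0.4416, 0.0485, 0.0322]
tool_rot: [-0.159, 0.987, -0.001, -0.001]
ft_force: [-0.5, 1.1, 0.2]
grip_width: 0.085
grasp_force: 0.0
clock: 13.47
eef_pos: [0.4435, 0.0488, 0.0343]
tool_rot: [-0.159, 0.987, -0.001, 0.002]
ft_force: [-1.3, 0.1, 6.5]
grip_width: 0.0235
grasp_force: 59.8
[ 0.111  0.33  -0.445  0.792 -0.003 -0.208]
[[-0.9493 -0.3144  0.0034]
 [-0.3144  0.9493 -0.0024]
 [-0.0025 -0.0033 -1.    ]]
```

```bash
python3 -m creep '[0,0,0.01,0,0.015, 0,0,0.03,0,0.015, -0.005,0.015,0.05,0,0.015, -0.01,0.04,0.05,-0.03,0.015, -0.015,0.07,0.05,-0.06,0.015, -0.02,0.10,0.05,-0.095,0.015, -0.02,0.125,0.05,-0.095,0.015, -0.02,0.137,0.05,-0.095,0.015, -0.02,0.137,0.05,-0.095,0.015, -0.02,0.137,0.05,-0.095,0.015]'
python3 - <<'E'
from h import *
exec(open("s.py").read());print(o["eef_pos"])
a=.225;e=np.array(o["eef_pos"]);p=np.r_[e[:2]+.085*np.array([np.cos(a),np.sin(a)]),a]
w=wrist();np.save("w5.npy",w,allow_pickle=True)
tiles=[]
for n,c in(("scene",bot.camera("scene")),("side",bot.camera("side")),("wrist",w)):
    try:
        m=glassmask(c,[.635,.234,.017]);print(n,m.sum(),fit([(c,m)],G,[.629,.2325,.225],.012) if n!="wrist" else "")
    except Exception as ex: print(n,ex)
    im=c["pixels"][:,:,::-1].copy()
    for z in(e[2]-.0343,):
      for b in(B,H): cv2.drawContours(im,cv2.findContours(cv2.resize(sil(c,b,p,z),(640,480),interpolation=0),0,1)[0],-1,(0,255,0),1)
    u=proj(c,[.55,.21,.03]).astype(int) if n!="wrist" else np.array([320,300])
    h=66 if n!="wrist" else 180
    x0=min(max(u[0]-h,0),640-2*h);y0=min(max(u[1]-h,0),480-2*h)
    tiles.append(cv2.resize(im[y0:y0+2*h,x0:x0+2*h],(266,266),interpolation=cv2.INTER_CUBIC))
cv2.imwrite("pics/w5.png",np.hstack(tiles))
E
```

```text
clock: 14.3
eef_pos: [0.4223, 0.1855, 0.0829]
tool_rot: [-0.113, 0.994, -0.002, -0.0]
ft_force: [-0.5, -1.0, -2.2]
grip_width: 0.0232
grasp_force: 59.4
[ 0.416  0.291 -0.343  0.938 -0.004  0.19 ]
[[-9.745e-01 -2.243e-01  3.000e-04]
 [-2.243e-01  9.745e-01 -4.200e-03]
 [ 6.000e-04 -4.200e-03 -1.000e+00]]
[0.42227698 0.1854592  0.08290085]
scene 1514 (array([0.62968546, 0.23349113, 0.21723745]), np.float64(0.05790784557907846))
side 2126 (array([0.62937295, 0.23132355, 0.22574626]), np.float64(0.05887570684111321))
wrist 1
```

View pics/w5.png

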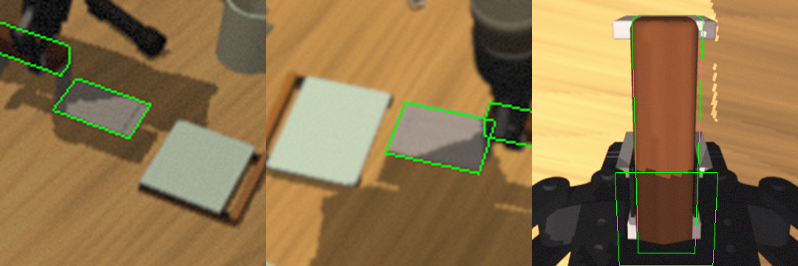

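The predicted blade outline (green) sits on the real blade in both views, so there is no droop. The glass is straight ahead (127 mm, lateral 0). Going down to 4 mm and sliding in.

```bash
python3 -m creep '[0,0,-0.015,0,0.015, 0,0,-0.03,0,0.015, 0,0,-0.04,0,0.015, 0,0,-0.045,0,0.015, 0,0,-0.045,0,0.015, 0,0,-0.045,0,0.015, 0.0098,0.0022,-0.045,0,0.015, 0.0195,0.0045,-0.045,0,0.015, 0.0292,0.0067,-0.045,0,0.015, 0.0292,0.0067,-0.045,0,0.015]'
python3 -m creep '[0.008,0.0018,0,0,0.015, 0.016,0.0036,0,0,0.015, 0.024,0.0055,0,0,0.015, 0.032,0.0073,0,0,0.015, 0.040,0.0091,0,0,0.015, 0.048,0.011,0,0,0.015, 0.048,0.011,0,0,0.015]'
```

```text
clock: 15.28
eef_pos: [0.4551, 0.1931, 0.0398]
tool_rot: [-0.112, 0.994, -0.001, 0.003]
ft_force: [0.6, 0.6, -1.8]
grip_width: 0.0236
grasp_force: 59.4
clock: 15.87
eef_pos: [0.5023, 0.204, 0.0386]
tool_rot: [-0.112, 0.994, -0.001, 0.002]
ft_force: [0.7, 1.0, -1.4]
grip_width: 0.0232
grasp_force: 59.4
```

```bash
python3 -m creep '[0.008,0.0018,0,0,0.015, 0.016,0.0036,0,0,0.015, 0.024,0.0054,0,0,0.015, 0.032,0.0072,0,0,0.015, 0.038,0.0085,0,0,0.015, 0.038,0.0085,0,0,0.015, 0.038,0.0085,0,0,0.015]'
python3 - <<'E'
from h import *
exec(open("s.py").read());e=np.array(o["eef_pos"]);print(e)
a=.225;p=np.r_[e[:2]+.085*np.array([np.cos(a),np.sin(a)]),a]
tiles=[]
for n in("scene","side"):
    c=bot.camera(n);m=glassmask(c,[.629,.2325,.017]);print(n,m.sum(),fit([(c,m)],G,[.629,.2325,.225],.012))
    im=c["pixels"][:,:,::-1].copy()
    for b in(B,H): cv2.drawContours(im,cv2.findContours(cv2.resize(sil(c,b,p,e[2]-.0343),(640,480),interpolation=0),0,1)[0],-1,(0,255,0),1)
    u=proj(c,[.60,.22,.03]).astype(int);h=75
    tiles.append(cv2.resize(im[u[1]-h:u[1]+h,u[0]-h:u[0]+h],(400,400),interpolation=cv2.INTER_CUBIC))
cv2.imwrite("pics/w6.png",np.hstack(tiles))
E
```

```text
clock: 16.45
eef_pos: [0.5382, 0.2119, 0.0383]
tool_rot: [-0.112, 0.994, -0.001, 0.0]
ft_force: [0.0, -0.6, -2.1]
grip_width: 0.0234
grasp_force: 59.4
[ 0.377  0.542 -0.075  0.953 -0.003  0.152]
[[-9.749e-01 -2.228e-01  1.200e-03]
 [-2.228e-01  9.749e-01 -2.800e-03]
 [-5.000e-04 -3.000e-03 -1.000e+00]]
[0.53823482 0.21187048 0.03826811]
scene 1098 (array([0.62949069, 0.23364945, 0.23342018]), np.float64(0.3176360517698425))
side 1310 (array([0.63872829, 0.20467273, 0.30720315]), np.float64(0.39552066497344723))
```

View pics/w6.png

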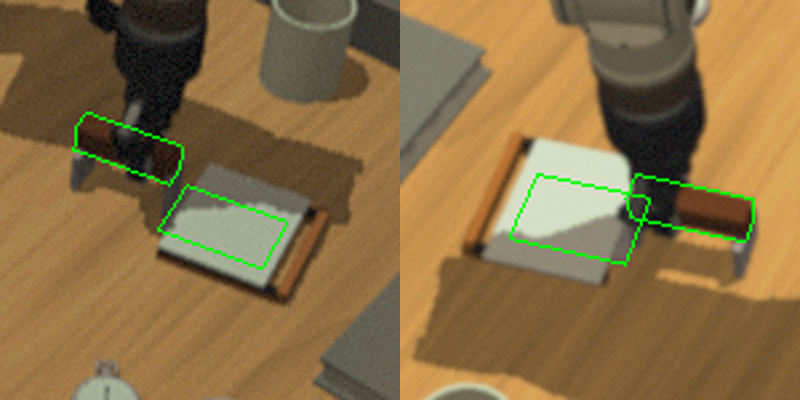

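The glass hasn't moved and the blade (green) is centred under it, front edge clear of the riser. Going 3 mm deeper, then a slow lift.

```bash
python3 -m creep '[0.003,0.0007,0,0,0.015, 0.003,0.0007,0.003,0,0.015, 0.003,0.0007,0.006,0,0.015, 0.003,0.0007,0.009,0,0.015, 0.003,0.0007,0.012,0,0.015, 0.003,0.0007,0.015,0,0.015, 0.003,0.0007,0.019,0,0.015, 0.003,0.0007,0.023,0,0.015, 0.003,0.0007,0.025,0,0.015, 0.003,0.0007,0.025,0,0.015]'
python3 - <<'E'
from h import *
exec(open("s.py").read());e=np.array(o["eef_pos"]);print(e,o["ft_force"])
a=.225;p=np.r_[e[:2]+.085*np.array([np.cos(a),np.sin(a)]),a]
tiles=[]
g=np.r_[.6295,.2325,.222]
for n in("scene","side"):
    c=bot.camera(n);im=c["pixels"][:,:,::-1].copy();im=cv2.resize(im,None,fx=3,fy=3,interpolation=cv2.INTER_CUBIC)
    for b,q,z,col in((G,g,e[2]-.0343+.003,(0,255,0)),(H,p,e[2]-.0343,(255,0,0))):
        s=sil(c,b,q,z,S=6);cv2.drawContours(im,cv2.findContours(s,0,1)[0],-1,col,1)
    u=(proj(c,[.60,.22,.03])*3).astype(int);h=200
    tiles.append(im[u[1]-h:u[1]+h,u[0]-h:u[0]+h])
cv2.imwrite("pics/w7.png",np.hstack(tiles))
E
```

```text
clock: 17.38
eef_pos: [0.5415, 0.2127, 0.0642]
tool_rot: [-0.112, 0.994, -0.001, 0.001]
ft_force: [-0.0, -0.9, -4.3]
grip_width: 0.0231
grasp_force: 59.2
[ 0.376  0.519 -0.038  1.013 -0.003  0.151]
[[-0.9748 -0.223   0.0027]
 [-0.223   0.9748 -0.0023]
 [-0.0021 -0.0028 -1.    ]]
[0.54148737 0.21274089 0.06422371] [-0.03684138 -0.86345824 -4.25579722]
```

View pics/w7.png

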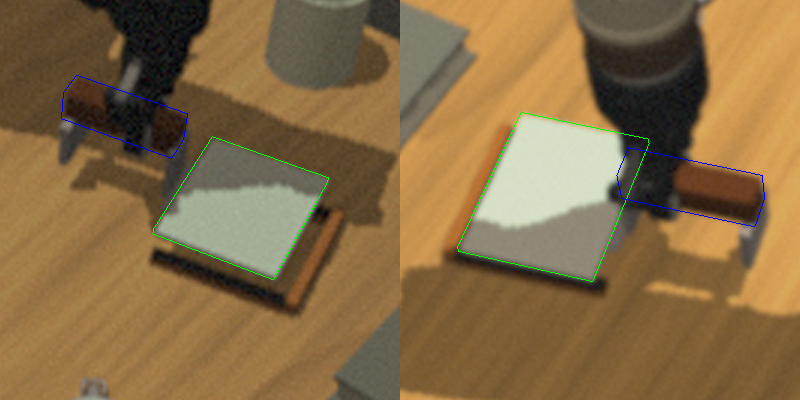

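The green outline predicted for the glass (level, lifted about 14 mm off the rack) matches both pictures. It is riding flat on the blade, 5 mm ahead of the lifter origin. That was the last picture view, so I go on with numbers. Lift further.

```bash
python3 -m creep '[0,0,0.004,0,0.015, 0,0,0.010,0,0.015, 0,0,0.018,0,0.015, 0,0,0.026,0,0.015, 0,0,0.034,0,0.015, 0,0,0.042,0,0.015, 0,0,0.050,0,0.015, 0,0,0.057,0,0.015, 0,0,0.062,0,0.015, 0,0,0.065,0,0.015]'
python3 -m creep '[0,-0.003,0,0,0.015, -0.001,-0.008,0,-0.003,0.015, -0.003,-0.016,0,-0.008,0.015, -0.006,-0.026,0,-0.015,0.015, -0.009,-0.037,0,-0.023,0.015, -0.012,-0.049,0,-0.031,0.015, -0.015,-0.061,0,-0.039,0.015, -0.018,-0.073,0,-0.047,0.015, -0.020,-0.084,0,-0.055,0.015, -0.022,-0.095,0,-0.062,0.015]'
python3 -m creep '[-0.002,-0.011,0,-0.008,0.015, -0.004,-0.023,0,-0.016,0.015, -0.005,-0.035,0,-0.024,0.015, -0.006,-0.047,0,-0.032,0.015, -0.006,-0.059,0,-0.040,0.015, -0.006,-0.071,0,-0.048,0.015, -0.005,-0.083,0,-0.056,0.015, -0.004,-0.095,0,-0.064,0.015, -0.002,-0.107,0,-0.072,0.015, 0,-0.118,0,-0.080,0.015]'
python3 s.py
```

```text
clock: 18.32
eef_pos: [0.5414, 0.2127, 0.1296]
tool_rot: [-0.112, 0.994, -0.001, 0.001]
ft_force: [-0.1, 0.3, -4.4]
grip_width: 0.0234
grasp_force: 59.2
clock: 19.15
eef_pos: [0.5187, 0.1161, 0.1285]
tool_rot: [-0.081, 0.997, -0.001, 0.001]
ft_force: [-0.6, 0.1, -4.2]
grip_width: 0.0231
grasp_force: 59.2
clock: 19.98
eef_pos: [0.5193, -0.0018, 0.1284]
tool_rot: [-0.041, 0.999, -0.002, 0.001]
ft_force: [1.1, 0.6, -3.8]
grip_width: 0.0231
grasp_force: 59.2
[-0.002  0.345 -0.129  1.096 -0.003 -0.083]
[[-9.967e-01 -8.170e-02  1.100e-03]
 [-8.170e-02  9.967e-01 -3.100e-03]
 [-9.000e-04 -3.200e-03 -1.000e+00]]
```

```bash
python3 -m creep '[0.002,-0.012,0,-0.008,0.015, 0.004,-0.024,0,-0.016,0.015, 0.006,-0.036,0,-0.024,0.015, 0.008,-0.048,0,-0.032,0.015, 0.011,-0.060,0,-0.040,0.015, 0.014,-0.072,0,-0.048,0.015, 0.017,-0.084,0,-0.056,0.015, 0.020,-0.096,0,-0.064,0.015, 0.023,-0.108,0,-0.072,0.015, 0.026,-0.120,0,-0.080,0.015]'
python3 -m creep '[0.003,-0.012,0,-0.008,0.015, 0.006,-0.024,0,-0.016,0.015, 0.009,-0.036,0,-0.024,0.015, 0.012,-0.048,0,-0.032,0.015, 0.015,-0.060,0,-0.040,0.015, 0.018,-0.072,0,-0.048,0.015, 0.021,-0.082,0,-0.055,0.015, 0.023,-0.089,0,-0.060,0.015, 0.0245,-0.0925,0,-0.062,0.015, 0.025,-0.0935,0,-0.062,0.015]'
python3 -m creep '[0,0,0,0,0.015, 0,0,0,0,0.015, 0,0,0,0,0.015]'
python3 - <<'E'
from h import *
exec(open("s.py").read());e=np.array(o["eef_pos"]);print(e);a=-.06
for n in("scene","side"):
    c=bot.camera(n);h=cv2.cvtColor(c["pixels"],cv2.COLOR_RGB2HSV)
    m=glassmask(c,[.66,-.22,.1]);q=fit([(c,m)],G,[.66,-.22,a],e[2]-.0343+.003);print(n,m.sum(),q)
    s=cv2.resize(sil(c,G,[e[0]+.0903*np.cos(a),e[1]+.0903*np.sin(a),a],e[2]-.0313),(640,480),interpolation=0);print("pred IoU",(s&m).sum()/(s|m).sum(),s.sum())
    cv2.imwrite(f"pics/c_{n}.png",c["pixels"][:,:,::-1])
E
```

```text
clock: 20.82
eef_pos: [0.5453, -0.1217, 0.1283]
tool_rot: [-0.001, 1.0, -0.002, 0.0]
ft_force: [0.5, 0.2, -4.4]
grip_width: 0.0236
grasp_force: 59.2
clock: 21.65
eef_pos: [0.5702, -0.2147, 0.1283]
tool_rot: [0.03, 1.0, -0.001, 0.0]
ft_force: [0.4, -0.4, -4.0]
grip_width: 0.0234
grasp_force: 59.2
clock: 21.9
eef_pos: [0.5699, -0.2133, 0.1284]
tool_rot: [0.029, 1.0, -0.001, 0.0]
ft_force: [-0.8, 0.2, -4.3]
grip_width: 0.0234
grasp_force: 59.1
[-0.357  0.512  0.132  1.19  -0.002 -0.299]
[[-9.983e-01  5.830e-02  3.000e-04]
 [ 5.830e-02  9.983e-01 -2.700e-03]
 [-4.000e-04 -2.700e-03 -1.000e+00]]
[ 0.5698591  -0.21330724  0.12841238]
scene 2696 (array([ 0.66045077, -0.21788588, -0.05719632]), np.float64(0.14589617399587235))
pred IoU 0.8488664987405542 3176
side 948 (array([ 0.66179954, -0.21994708, -0.03009465]), np.float64(0.30663741086121776))
pred IoU 0.6854663774403471 1383
```

Glass is over the seat: the fit gives (0.6605, -0.219), yaw -0.058. Shifting 2 mm in y and lowering slowly, past ledge contact.

```bash
python3 -m creep '[0,-0.001,-0.004,0,0.015, 0.0005,-0.002,-0.010,0,0.015, 0.0005,-0.002,-0.018,0,0.015, 0.0005,-0.002,-0.026,0,0.015, 0.0005,-0.002,-0.032,0,0.015, 0.0005,-0.002,-0.037,0,0.015, 0.0005,-0.002,-0.041,0,0.015, 0.0005,-0.002,-0.044,0,0.015, 0.0005,-0.002,-0.046,0,0.015, 0.0005,-0.002,-0.046,0,0.015]'
python3 -m creep '[0,0,-0.002,0,0.015, 0,0,-0.004,0,0.015, 0,0,-0.006,0,0.015, 0,0,-0.008,0,0.015, 0,0,-0.010,0,0.015, 0,0,-0.012,0,0.015, 0,0,-0.014,0,0.015, 0,0,-0.016,0,0.015, 0,0,-0.016,0,0.015, 0,0,-0.016,0,0.015]'
python3 - <<'E'
from h import *
exec(open("s.py").read());e=np.array(o["eef_pos"]);print(e)
for n in("scene","side"):
    c=bot.camera(n);m=glassmask(c,[.66,-.22,.05])
    for z in(.045,.053): print(n,m.sum(),z,fit([(c,m)],G,[.66,-.22,-.06],z))
E
```

```text
clock: 22.83
eef_pos: [0.5703, -0.2159, 0.082]
tool_rot: [0.03, 1.0, -0.001, 0.0]
ft_force: [-0.2, 0.5, -5.0]
grip_width: 0.0235
grasp_force: 59.1
clock: 23.67
eef_pos: [0.5704, -0.2159, 0.0663]
tool_rot: [0.03, 1.0, -0.001, 0.0]
ft_force: [-0.7, -0.4, -2.3]
grip_width: 0.0228
grasp_force: 59.4
[-0.361  0.567  0.052  1.055 -0.003 -0.301]
[[-9.982e-01  5.920e-02  3.000e-04]
 [ 5.920e-02  9.982e-01 -2.900e-03]
 [-5.000e-04 -2.900e-03 -1.000e+00]]
[ 0.57037875 -0.21592757  0.06625609]
scene 2542 0.045 (array([ 0.66107901, -0.22035551, -0.05760216]), np.float64(0.14706377250546862))
scene 2542 0.053 (array([ 0.66496417, -0.22363163, -0.06254924]), np.float64(0.16095466182178544))
side 969 0.045 (array([ 0.66328406, -0.22437033, -0.0291417 ]), np.float64(0.2645432004577532))
side 969 0.053 (array([ 0.65901519, -0.21748277, -0.01195979]), np.float64(0.27235083756822887))
```

Force is back to the lifter's own weight (-2.3 N): the glass rests on the ledges at (0.661, -0.220). Drawing out straight.

```bash
python3 -m creep '[-0.003,0.0002,0,0,0.015, -0.009,0.0005,0,0,0.015, -0.018,0.0011,0,0,0.015, -0.028,0.0017,0,0,0.015, -0.038,0.0023,0,0,0.015, -0.048,0.0029,0,0,0.015, -0.058,0.0035,0,0,0.015, -0.068,0.0041,0,0,0.015, -0.078,0.0047,0,0,0.015, -0.085,0.0051,0,0,0.015]'
python3 -m creep '[-0.010,0.0006,0,0,0.015, -0.020,0.0012,0,0,0.015, -0.030,0.0018,0,0,0.015, -0.040,0.0024,0,0,0.015, -0.050,0.003,0,0,0.015, -0.060,0.0036,0,0,0.015, -0.070,0.0042,0,0,0.015, -0.078,0.0048,0,0,0.015, -0.080,0.0048,0,0,0.015, -0.080,0.0048,0,0,0.015]'
```

```text
clock: 24.6
eef_pos: [0.4839, -0.2106, 0.0665]
tool_rot: [0.03, 1.0, -0.001, -0.0]
ft_force: [-0.7, 1.1, -1.0]
grip_width: 0.0231
grasp_force: 59.4
clock: 25.43
eef_pos: [0.4048, -0.206, 0.0665]
tool_rot: [0.03, 1.0, -0.001, 0.0]
ft_force: [-0.8, 0.2, -3.6]
grip_width: 0.0232
grasp_force: 59.4
```

```bash
python3 -m creep '[0,0,-0.008,0,0.015, 0,0,-0.016,0,0.015, 0,0,-0.022,0,0.015, 0,0,-0.027,0,0.015, 0,0,-0.030,0,0.015, 0,0,-0.0315,0,0.015, 0,0,-0.0315,0,0.015, 0,0,-0.0315,0,0.015]'
python3 -m creep '[0,0,0,0,0.03, 0,0,0,0,0.04, 0,0,0,0,0.06, 0,0,0,0,0.085, 0,0,0,0,0.085, 0,0,0,0,0.085, 0,0,0,0,0.085, 0,0,0.01,0,0.085, 0,0,0.03,0,0.085, 0,0,0.06,0,0.085]'
python3 -m creep '[0,0,0.03,0,0.085, 0,0,0.06,0,0.085, 0,0,0.09,0,0.085, 0,0,0.12,0,0.085, 0,0,0.13,0,0.085, 0,0,0.13,0,0.085]'
python3 - <<'E'
from h import *
exec(open("s.py").read());print(o["eef_pos"],o["grip_width"])
w=wrist();hsv=cv2.cvtColor(w["pixels"],cv2.COLOR_RGB2HSV)
mb=comp(w,(hsv[...,1]<50)&(hsv[...,2]>60),[.50,-.21,.003]);print("lifter",mb.sum(),fit([(w,mb)],B,[.489,-.211,-.06]))
for n in("scene","side"):
    c=bot.camera(n);m=glassmask(c,[.66,-.22,.05]);print(n,m.sum(),fit([(c,m)],G,[.66,-.22,-.06],.045))
    for k,z in(("lifter",0),("lifter_grip",.054),("bottle",0),("globe",0),("stopwatch",0),("doorstop",0),("torch",0),("mug",0)):
        print(k,[(round(r["score"],2),at(c,np.array(r["centre"])*[640,480],z)[:2].round(3)) for r in bot.place_of(n,k)[:3]])
    cv2.imwrite(f"pics/end_{n}.png",c["pixels"][:,:,::-1])
E
```

```text
clock: 26.1
eef_pos: [0.4057, -0.2061, 0.0349]
tool_rot: [0.03, 1.0, -0.002, 0.0]
ft_force: [-0.0, 0.0, -2.1]
grip_width: 0.0233
grasp_force: 59.5
clock: 26.93
eef_pos: [0.4033, -0.2049, 0.0934]
tool_rot: [0.03, 1.0, -0.0, -0.002]
ft_force: [0.9, -0.9, 0.6]
grip_width: 0.0851
grasp_force: 0.0
clock: 27.43
eef_pos: [0.4074, -0.207, 0.2283]
tool_rot: [0.03, 1.0, -0.003, 0.004]
ft_force: [0.0, 0.1, 0.0]
grip_width: 0.085
grasp_force: 0.0
[-0.469  0.15  -0.117  1.295 -0.002 -0.409]
[[-0.9982  0.0592  0.007 ]
 [ 0.0591  0.9982 -0.0063]
 [-0.0073 -0.0059 -1.    ]]
[ 0.40737658 -0.20703174  0.22831924] 0.08497755455059741
lifter 6018 (array([ 0.49169128, -0.21239893, -0.05431461]), np.float64(0.15320925624513482))
scene 2871 (array([ 0.66166737, -0.2209704 , -0.05773442]), np.float64(0.032970739522725355))
lifter [(0.94, array([ 0.236, -0.37 ])), (0.81, array([ 0.494, -0.211])), (0.59, array([0.242, 0.203]))]
lifter_grip [(0.78, array([0.215, 0.31 ])), (0.72, array([ 0.338, -0.343])), (0.57, array([ 0.398, -0.204]))]
bottle [(0.63, array([ 0.651, -0.434]))]
globe [(0.73, array([ 0.794, -0.0
[... 170 characters left out ...]
rray([0.407, 0.384])), (0.2, array([ 0.793, -0.036]))]
mug [(0.68, array([0.56 , 0.442])), (0.28, array([ 0.656, -0.216]))]
side 1297 (array([ 0.66072643, -0.22269431, -0.04827927]), np.float64(0.031315240083507306))
lifter [(0.88, array([ 0.48 , -0.212])), (0.72, array([ 0.238, -0.376])), (0.67, array([0.249, 0.209]))]
lifter_grip [(0.87, array([ 0.398, -0.209])), (0.81, array([ 0.33 , -0.347])), (0.65, array([0.212, 0.298]))]
bottle [(0.7, array([ 0.658, -0.426]))]
globe [(0.7, array([ 0.486, -0.208])), (0.57, array([ 0.803, -0.037]))]
stopwatch [(0.83, array([0.66, 0.  ]))]
doorstop [(0.97, array([ 0.468, -0.457]))]
torch [(0.63, array([0.392, 0.382]))]
mug [(0.81, array([0.548, 0.452]))]
```

```bash
python3 -m creep '[0,0,0,0,0.085, 0,0,0,0,0.085, 0,0,0,0,0.085]'; python3 -c "
from workcell import bot
print(bot.job_done())"
```

```text
clock: 28.63
eef_pos: [0.4055, -0.2061, 0.2249]
tool_rot: [0.03, 1.0, -0.002, 0.0]
ft_force: [0.0, 0.1, 0.3]
grip_width: 0.0851
grasp_force: 0.0
the job is handed in; nothing more can be done
None
```

I handed the job in at about 28.6 s; no verdict came back. By the final camera fits the glass lies flat in the cue light's recess about 1–2 mm off centre, and the lifter is flat on the counter about 55 mm clear of the cue light. No bystander moved measurably.

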